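# Crank the bench vise shut on a brass block

## Task

Pick up the loose crank, fit it fully down onto the square shaft end that stands up from the vise's gearbox, and wind it clockwise (seen from above) until the sliding jaw comes up solid at the end of its travel, so that the red pad grips the brass block. Fit and wind by feel: press only lightly, and stop as soon as the crank comes up hard instead of straining the screw. Let go and leave the crank sitting fully down on the shaft, and do not disturb the other things on the bench.

Things in the scene. Friction and masses are not known exactly. Their poses are not given: they have to be found in the camera images.
- crank: Removable crank, 0.38 kg, standing on its hub on the bench at any yaw. Origin: middle of the hub's flat underside; z up, x towards its handle. Hub: dark steel, 36 x 36 mm, z 0 to 32. Arm: 18 mm wide, z 24 to 32, along +x to x = 72; a counterweight (30 mm wide, z 16 to 32) reaches x = -44. Socket in the underside: 15.2 mm square, sides parallel to x and y, 28 mm deep.
- crank_boss (a point): Middle of the square bright boss on top of the crank's hub, on its axis: 22 x 22 mm, z 32 to 56 above the hub's underside (this point at 44), flats facing the crank's x and y. Hold it here to carry, fit and turn the crank.
- crank_handle (a point): Middle of the crank's upright red handle, 60 mm from the hub axis, 55 mm above the hub's underside: 20 mm diameter, z 34 to 76, turning freely on its pin, so that it can be held from above without turning the gripper while the crank goes round. Winding takes about 2 N here; more than about 12 N at the stop strains the screw.
- vise: Blue vise bolted to the bench, 370 x 130 mm, 88 mm high at the jaws. Origin: on the bench, on the axis of the upright shaft; x runs from the shaft towards the jaws. Gearbox 86 x 86 mm around the shaft, top at z = 70 mm. The sliding jaw next to it moves to +x, towards the fixed jaw whose face is at x = 188 mm. Clockwise cranking from above closes it.
- seat (a point): On the shaft axis, on top of the round 48 mm collar where the hub's underside rests when the crank is fully down, 75 mm above the bench. Its axes are the vise's and do NOT turn with the shaft. The shaft turns stiffly (0.12 N m, about 2 N at the handle) and stays where it is left.
- shaft_tip (a point): Top of the shaft, 27 mm above the seat. Upper 13 mm: round pilot, 13 mm diameter tapering to 8; below it 14 mm square, 14 mm high. The square's angle varies and is not listed: with the socket on the pilot the crank rests on the square's corners, hub about 13 mm above the seat, until turned to within 4 degrees, any of the four ways; then it drops by its own weight unless held tight.
- jaw_face (a point): Middle of the top front edge of the blue sliding jaw, 88 mm above the bench. In the vise's frame it starts at x = 126 to 130 mm and is at about 139.5 mm when the screw is solid against its stop; 0.8 mm per radian of crank (5 mm a turn), so 2 to 2.7 turns are needed, and readings are too coarse to tell the stop: feel it (resistance at the crank rises at once). The sprung pad is too soft to be felt.
- block: Brass block 38 x 60 x 42 mm (along the vise's x, y and up), 0.7 kg, standing loose on the vise bed just before the fixed jaw; origin at the middle of its underside.
- pad: Red sprung pad on the face of the sliding jaw, 100 mm wide, 34 mm high; its origin is on the jaw's front face, 14 mm behind the pad face, at the height of the vise bed.
- screwdriver: Red screwdriver, 200 mm, a bystander; origin at its middle.
- wrench: Steel wrench, 180 mm, a bystander; origin at its middle.
- hammer: Hammer, 260 mm, a bystander; origin at its middle.
- oil: Green can with yellow cap, 52 mm diameter, 110 mm high, a bystander; origin under its middle.
- tin: Open steel tin, 76 mm diameter, 75 mm high, a bystander; origin under its middle.
- offcut: Copper offcut 90 x 60 x 12 mm, a bystander; origin under its middle.
There are look-alikes about, which are no part of the job. Of the things shaped like the crank, the dark steel one is meant. Of the things shaped like the block, the brass one is meant.

How it is judged:
On the way, in this order (a step that is already met when the one before it is completed fails the run):
1. the crank sits fully down on the square shaft (distance between crank and seat below 0.003 m and angle between crank's own z axis and vertical below 0.06 rad), for 0.2 s.
2. the jaw is wound to its solid stop with the crank fully on the shaft (all of step 1 and x of jaw_face in the frame of vise above 0.1393 m), for 0.1 s.
At the end, for the whole second after the job is handed in: Crank still fully down on the shaft (within 3 mm of the seat, tilted less than 0.06 rad) and at rest; screw at its stop (jaw face beyond x = 139.3 mm in the vise's frame; the stop is at 139.5); block upright against the fixed jaw, gripped by the red pad with over 4 N (all of step 2 and contact force between pad and block above 4 N and x of block in the frame of vise above 0.16 m and angle between block's own z axis and vertical below 0.1 rad and linear speed of crank below 0.02 m/s); the robot touches nothing.
It fails at once if the screw is overtightened: with the jaw at its stop, crank and vise press on each other with more than 130 N in all (about 12 N at the handle) (x of jaw_face in the frame of vise above 0.1393 m and contact force between crank and vise above 130 N).
It fails at once if the shaft is wrenched: crank and vise press on each other with more than 220 N (contact force between crank and vise above 220 N).
It fails at once if another thing on the bench is moved more than 20 mm (distance of any of screwdriver, wrench, hammer, oil, tin, offcut from where it was at the start of the episode above 0.02 m).
It also fails if it takes over 72 s, if anything falls off the work surface, if the arm or the gripper's body presses on something with over 40 N, if the wrist force passes 120 N, or if a joint passes its speed limit or range.

## Robot

A 7-joint arm with a two-finger parallel gripper is mounted at the origin on the work surface. World frame = base frame: x ahead of the robot, y to its left, z up, the work surface at z = 0. Lengths are in m, angles in rad, forces in N, time in s.
With the tool pointing down it reaches from about 0.4 to 0.875 m from the base axis. Payload 6.5 kg.
Tool frame: the origin (TCP) lies on the centre line of the jaws, within the pads' length; the fingertips stand 19 mm ahead of it and the grasp point (between the pads) is the TCP; z points along the fingers, y is the line along which they close (so a half turn about z gives the same grasp; the last joint's range is limited). The gripper opens to 88 mm and grips with 3 to 60 N. Pads are 18 mm wide; open, the fingers measure 123 mm over their backs; the gripper's body (75 mm by 187 mm) begins 45 mm behind the grasp point.
Start: joints at [-1.395, 0.536, -0.004, 1.538, 0.003, 1.067, -0.071], TCP at [0.156, 0.631, 0.258] pointing down, gripper open.
Joint ranges: [-2.7, 2.7], [-0.37, 2.16], [-1.27, 1.26], [0.24, 2.4], [-1.31, 4.45], [0.19, 1.91], [-2.76, 2.76]. Speed limits (rad/s): [2.39, 2.39, 3.14, 3.14, 3.14, 3.14, 3.14].

## Interface

Orientations are given as a unit quaternion [w, x, y, z].
In Python, from plant import ctrl gives the robot as it stands.
- The arm moves only by the tool drive_tool, never from a script. Its argument "commands" is a list of rows, each a list of 7 numbers: the shift along the world's x, y, z each as a share of 0.15 m, from -1 to 1, then the turn, a rotation vector about the world's x, y, z each as a share of 60 degrees, from -1 to 1, then the opening, from -1 (shut) to 1 (fully open). In form: [[x, y, z, ax, ay, az, fingers], ...]. A call has 1 to 8 rows; each row is the pose to reach, as a shift and turn from the pose commanded when the call began; what a row does not reach only later rows make up. A row lasts 1/8 s, in which the tool goes at most 62.5 mm and 10.7 degrees, less where a joint would pass 70% of its speed; a pose out of reach is approached as far as the arm can. A call with a number of a shift or a turn outside -1 to 1 is refused whole. A call with a gripper value outside its range is refused whole. The fingers move at their own pace and stop on an object; "grip_force" is the grip in N (left out, the last holds). Time passes only in rows, so rows that repeat a pose let the fingers close. It gives the time, the measured TCP pose, the force, the opening and the grip force at its end, in the units of the state.
- ctrl.read_state(): the state, without advancing time (a new reading comes with each control period).
- ctrl.grab_frame(name): name is "side" or "top"; returns the picture (420x560x3 uint8, red, green, blue); there is no depth.
- ctrl.camera_info(name): a dict with "fx", "fy", "cx", "cy" (pixels), "dist_coeffs" ([k1, k2, p1, p2, k3] as OpenCV has them; the pictures are not rectified), "R" (3x3) and "t" (3): a world point X has camera coordinates R X + t. Camera axes: x right, y down, z forward; pixel columns grow to the right and rows downward; lengths in m; the calibration is good to about 2 mm. A picture is of the moment at which its call begins. camera_info takes no time and is no camera call.
- ctrl.finish_job(): hands the job in; it is judged then, once.
Trained networks look in the newest picture that a camera, given by its name, has taken for a name from the list of things; names that differ only in an ending like _2 or _b are one class to them, and where a whole thing is asked for, a point or a joint stands for the part that bears it (a point fixed in the world has none). Each returns a list of dicts, best first, with "p" (0 to 1); they miss things now and then, are a little off and sometimes report something else, mostly with a low value. They report only what shows in the picture. A call takes as long as a camera call. They do not tell look-alikes from the thing itself.
- ctrl.look_for(query, camera): "extent" ([centre column, centre row, width, height] in pixels, round what is visible of it).
- ctrl.outline_of(query, camera): "mask" (420x560 bool, what is visible of it) and "extent" ([centre column, centre row, width, height] in pixels, round what is visible of it).
- ctrl.mark_of(query, camera): "location" ([column, row] in pixels: a listed point, or the origin of a listed thing).
The state is a dict: "clock": time; "joints": joint angles; "joint_velocities": joint speeds; "joint_torque": joint torques, N m; "eef_pos": TCP position; "orientation": TCP orientation; "wrist_force": force on the tool from outside, world axes, zero at the start; "moment": the same for the moment, N m; "gripper_width": finger opening in m; "grasp_force": force on a finger pad.
Only numpy, scipy, OpenCV 4.12 (cv2) and the standard library are available. Lean on these libraries where they do the work, as an engineer would, in place of code of your own. Each camera call takes 0.05 s, during which the arm holds its last target. There are 200 camera calls.

## Working session

There is one attempt and no reset: what is moved stays moved. The work goes in short steps, Python scripts to look and compute and a tool call to move; the robot and the scene stay as the last step left them, time stands still between calls to the robot, and variables do not carry over. Pictures are saved under pics/ and viewed, at most 10 in all, crops included, and the job is handed in when it is done.

Besides the shell and the picture viewer there is one more tool, called after "Request:" as name(argument=value, ...) on one line, values as JSON. drive_tool: Moves the arm, as the interface text tells. Its arguments: {"type":"object","properties":{"commands":{"type":"array","items":{"type":"array","items":{"type":"number"}}},"grip_force":{"type":"number"}},"required":["commands"]}

```bash
ls; mkdir -p pics; python3 - <<'E'
from plant import ctrl
import cv2
for n in("top","side"):
    cv2.imwrite(f"pics/{n}0.png",ctrl.grab_frame(n)[:,:,::-1])
    i=ctrl.camera_info(n);print(n,i)
    for q in("crank","crank_boss","crank_handle","shaft_tip","seat","vise","block","jaw_face"):
        print(q,[(round(d['p'],2),[round(float(v),1) for v in d['location']]) for d in ctrl.mark_of(q,n)[:3]])
print(ctrl.read_state())
E
```

```text
pics
top {'fx': 406.4828210303776, 'fy': 406.4828210303776, 'cx': 276.2968610457654, 'cy': 215.7752280031183, 'dist_coeffs': array([-0.06686527,  0.        ,  0.        ,  0.        ,  0.        ]), 'R': array([[ 0.02005787, -0.99974559, -0.01031637],
       [-0.99436912, -0.01887396, -0.10427764],
       [ 0.1040564 ,  0.01234987, -0.99449472]]), 't': array([-0.02971799,  0.59659163,  1.25262919])}
crank [(0.86, [199.5, 250.8]), (0.75, [229.0, 284.9])]
crank_boss [(0.8, [226.1, 286.4]), (0.73, [192.3, 249.9])]
crank_handle [(0.9, [201.9, 231.4]), (0.66, [211.1, 270.8])]
shaft_tip [(0.89, [289.7, 225.2])]
seat [(0.8, [288.1, 225.0])]
vise [(0.64, [289.8, 225.1])]
block [(0.54, [238.5, 153.3]), (0.5, [285.7, 172.2])]
jaw_face [(0.62, [288.7, 179.7])]
side {'fx': 498.13313361034807, 'fy': 498.13313361034807, 'cx': 283.0446144460886, 'cy': 217.1453692314567, 'dist_coeffs': array([-0.15173152,  0.        ,  0.        ,  0.        ,  0.        ]), 'R': array([[-0.98220662, -0.18659406,  0.02127933],
       [-0.13783449,  0.63926729, -0.75653089],
       [ 0.12756099, -0.74600267, -0.65361
[... 477 characters left out ...]
39518775,  0.53639425, -0.00438959,  1.53791508,  0.00261547,
        1.06731235, -0.0711632 ]), 'joint_velocities': array([-0.00065439,  0.0009781 ,  0.00079608,  0.00076126, -0.00128083,
       -0.00197728,  0.00096324]), 'joint_torque': array([-2.23310899e-04, -5.70900214e+01,  9.90355052e-01, -2.51927322e+01,
       -5.61832963e-02,  1.09421992e-02,  1.64116494e-05]), 'eef_pos': array([0.15565392, 0.63106908, 0.25771383]), 'orientation': array([ 2.32022399e-05,  1.20574270e-01,  9.92704309e-01, -1.28759502e-05]), 'wrist_force': array([ 0.92580353, -0.04128794,  0.21497144]), 'moment': array([-0.01005724,  0.00345678, -0.02179514]), 'grasp_force': 0.0, 'gripper_width': 0.0882788611142951}
```

View images.

```bash
python3 - <<'E'
import cv2,numpy as np
a=cv2.imread("pics/top0.png")[120:330,150:350];b=cv2.imread("pics/side0.png")[180:360,180:400]
cv2.imwrite("pics/c0.png",np.hstack([cv2.resize(a,(400,420)),cv2.resize(b,(400,327)) if 0 else cv2.resize(b,(400,420))]))
E
```

```text
(no output)
```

View pics/top0.png

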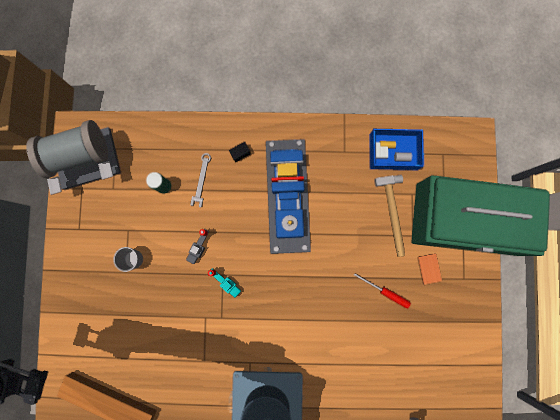

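View pics/c0.png

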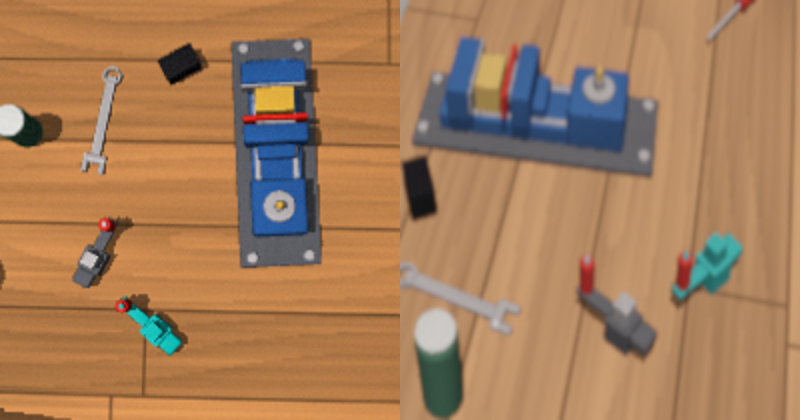

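Two objects are crank-shaped: the dark steel one (top ~(196,248), side ~(302,314)) and a teal one (top ~(229,285), side ~(356,284)). The dark one fits the description, and the enlarged crop confirms it. The brass block is the one in the vise (top 286,172); the black one at (239,153) is the look-alike.

```bash
cat >h.py <<'E'
from plant import ctrl
import numpy as np,cv2
I={n:ctrl.camera_info(n) for n in("top","side")}
def K(i):return np.array([[i['fx'],0,i['cx']],[0,i['fy'],i['cy']],[0,0,1]])
def und(n,p):return cv2.undistortPoints(np.array([[p]],float),K(I[n]),I[n]['dist_coeffs'])[0,0]
def plane(n,p,z):
    R,t=I[n]['R'],I[n]['t'];d=R.T@np.r_[und(n,p),1];c=-R.T@t
    return c+d*(z-c[2])/d[2]
def tri(a,b):
    P=[np.c_[I[n]['R'],I[n]['t']] for n in("top","side")]
    X=cv2.triangulatePoints(P[0],P[1],und("top",a),und("side",b)).ravel();return X[:3]/X[3]
E
python3 - <<'E'
from h import *
np.set_printoptions(precision=4,suppress=True)
for nm,a,b,z in [("boss",(192.3,249.9),(301.8,315),.044),("crank",(199.5,250.8),(299.6,325),0),("handle",(201.9,231.4),(282,293.9),.055),("tip",(289.7,225.2),(287.8,212.7),.102),("seat",(288.1,225),(288.8,218.2),.075),("vise",(289.8,225.1),(287.9,240.2),0),("jaw",(288.7,179.7),(246.5,208.7),.088),("block",(285.7,172.2),(231.2,221.5),.03)]:
    print(nm,tri(a,b),plane("top",a,z),plane("side",b,z))
for q in("crank","vise"):
  for n in("top","side"):
    for d in ctrl.outline_of(q,n)[:3]: 
        m=d['mask'];print(q,n,d['p'],d['extent'],cv2.minAreaRect(np.argwhere(m)[:,::-1].astype(np.float32)))
E
```

```text
boss [0.4849 0.2414 0.044 ] [0.4839 0.2413 0.044 ] [0.486  0.2414 0.044 ]
crank [ 0.4865  0.2298 -0.0102] [0.4822 0.2274 0.    ] [0.4898 0.2377 0.    ]
handle [0.54   0.2085 0.0683] [0.5415 0.2112 0.055 ] [0.5412 0.1973 0.055 ]
tip [ 0.5692 -0.0592  0.0883] [ 0.5622 -0.0594  0.102 ] [ 0.5725 -0.0432  0.102 ]
seat [ 0.5681 -0.0549  0.0729] [ 0.5649 -0.0551  0.075 ] [ 0.5707 -0.0525  0.075 ]
vise [ 0.5723 -0.0622 -0.0166] [ 0.5709 -0.0618  0.    ] [ 0.5697 -0.0449  0.    ]
jaw [ 0.6959 -0.055   0.0863] [ 0.7023 -0.0543  0.088 ] [ 0.6884 -0.0523  0.088 ]
block [ 0.734  -0.0454  0.0394] [ 0.7378 -0.0453  0.03  ] [ 0.7354 -0.0555  0.03  ]
crank top 0.84 [196.8, 245.8, 22.0, 33.7] ((198.3000030517578, 245.9000244140625), (12.969193458557129, 36.224300384521484), 26.56505012512207)
crank top 0.72 [227.1, 283.4, 34.2, 29.1] ((224.25, 281.25), (38.890872955322266, 12.727922439575195), 45.0)
crank side 0.92 [297.8, 311.8, 47.0, 45.0] ((295.75, 312.25), (53.740108489990234, 23.33452033996582), 45.0)
crank side 0.81 [351.5, 294.5, 39.7, 30.7] ((348.2658386230469, 294.0056457519531), (23.06909942626953, 43.379417419433594), 64.65382385253906)
crank side 0.73 [250.1, 217.2, 26.6, 41.9] ((249.44122314453125, 217.23532104492188), (26.678918838500977, 36.1378059387207), 14.03624439239502)
vise top 0.62 [288.7, 196.6, 43.2, 114.7] ((287.45867919921875, 195.4246826171875), (114.18482208251953, 41.930538177490234), 87.79740142822266)
vise side 0.64 [253.1, 226.8, 132.1, 60.4] ((255.226318359375, 224.69081115722656), (132.85964965820312, 49.983123779296875), 6.088528156280518)
```

```bash
python3 - <<'E'
import cv2,numpy as np
t=cv2.imread("pics/top0.png");s=cv2.imread("pics/side0.png")
L=[t[222:267,175:225],t[200:245,265:315],s[285:345,260:325],s[195:240,262:312]]
L=[cv2.resize(x,(400,300),interpolation=cv2.INTER_NEAREST) for x in L]
cv2.imwrite("pics/c1.png",np.vstack([np.hstack(L[:2]),np.hstack(L[2:])]))
E
```

```text
(no output)
```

View pics/c1.png

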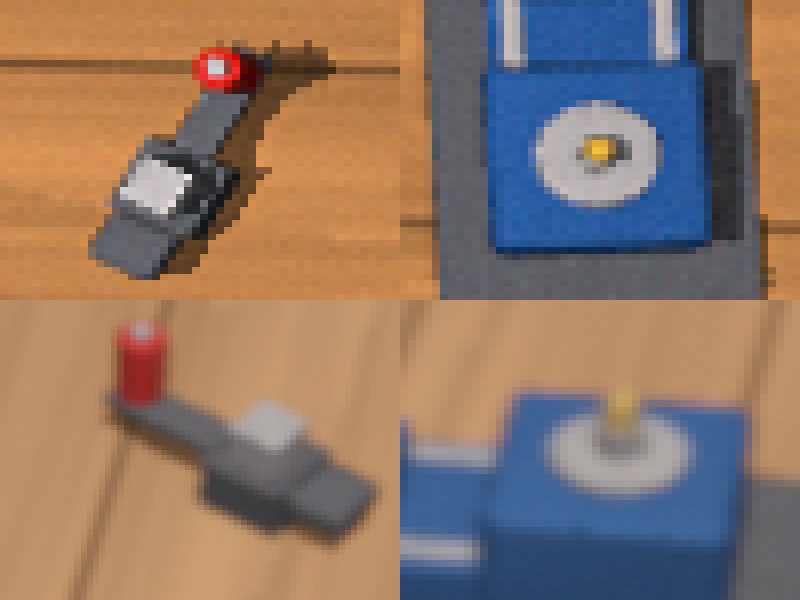

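```bash
python3 - <<'E'
from h import *
np.set_printoptions(precision=4,suppress=True)
for nm,a,b,z in [("boss",(194.1,249.3),(302.9,309.7),.056),("handle",(201.5,231.9),(282.6,290.5),.076),("collar",(289.3,222.5),(289,217.3),.075),("tip",(289.5,222),(289.2,208.8),.102)]:
    print(nm,tri(a,b),plane("top",a,z),plane("side",b,z))
# gearbox edges / vise yaw: base plate long edges via dark mask
t=cv2.imread("pics/top0.png")
# boss mask
for n,c,w in(("top",(194,249),7),):
    g=t[c[1]-w:c[1]+w+1,c[0]-w:c[0]+w+1].min(2)>150
    p=np.argwhere(g)[:,::-1]+[c[0]-w,c[1]-w];print(p.mean(0),cv2.minAreaRect(p.astype(np.float32)))
for a in((268,143),(301,143),(272,251),(309,250),):print(plane("top",a,.01))
E
```

```text
boss [0.4854 0.2336 0.0541] [0.4856 0.2332 0.056 ] [0.4851 0.2351 0.056 ]
handle [0.5384 0.2076 0.0796] [0.5386 0.2083 0.076 ] [0.5389 0.2045 0.076 ]
collar [ 0.572  -0.0587  0.0729] [ 0.5726 -0.0586  0.075 ] [ 0.5708 -0.0563  0.075 ]
tip [ 0.5716 -0.0586  0.1031] [ 0.5718 -0.0586  0.102 ] [ 0.5717 -0.0599  0.102 ]
[193.8 249.4] ((193.80001831054688, 249.4000244140625), (6.260990142822266, 6.260990142822266), 26.56505012512207)
[0.8387 0.0142 0.01  ]
[ 0.8406 -0.0939  0.01  ]
[ 0.4863 -0.0064  0.01  ]
[ 0.4918 -0.1241  0.01  ]
```

Crank found: axis (0.485, 0.234), yaw about -26.4°. The measured arm length of 59.7 mm against 60 and the heights both check out. Shaft: (0.572, -0.0585), with the tip height triangulated as 103 mm against 102. Vise yaw is about +4°. Approaching the crank now.

Request:
drive_tool(commands=[[0.4,-0.5,0,0,0,0,0.3],[0.8,-1,0,0,0,0,0.3],[0.8,-1,0,0,0,-0.1,0.3],[0.8,-1,0,0,0,-0.2,0.3]], grip_force=25)

```text
clock: 1.6
eef_pos: [0.28, 0.4768, 0.258]
orientation: [0.001, 0.229, 0.973, -0.001]
wrist_force: [-1.0, 1.3, -0.1]
gripper_width: 0.0574
grasp_force: 0.0
```

Request:
drive_tool(commands=[[0.4,-0.5,0,0,0,0,0.3],[0.8,-1,0,0,0,0,0.3],[0.8,-1,0,0,0,0,0.3],[0.8,-1,0,0,0,0,0.3]])

```text
clock: 2.1
eef_pos: [0.3989, 0.3266, 0.2581]
orientation: [0.001, 0.228, 0.974, -0.0]
wrist_force: [-1.0, 0.6, 0.3]
gripper_width: 0.0574
grasp_force: 0.0
```

Request:
drive_tool(commands=[[0.3,-0.3,-0.3,0,0,0,0.2],[0.6,-0.65,-0.6,0,0,0,0.2],[0.6,-0.65,-0.6,0,0,0,0.2],[0.6,-0.65,-0.6,0,0,0,0.2]])

```text
clock: 2.6
eef_pos: [0.4858, 0.232, 0.1663]
orientation: [-0.001, 0.225, 0.974, -0.001]
wrist_force: [0.1, 0.5, -0.1]
gripper_width: 0.0532
grasp_force: 0.0
```

Request:
drive_tool(commands=[[-0.005,0.012,-0.4,0,0,0,0.2],[-0.005,0.012,-0.65,0,0,0,0.2],[-0.005,0.012,-0.75,0,0,0,0.2],[-0.005,0.012,-0.75,0,0,0,-1],[-0.005,0.012,-0.75,0,0,0,-1],[-0.005,0.012,-0.75,0,0,0,-1],[-0.005,0.012,-0.75,0,0,0,-1]], grip_force=25)

```text
clock: 3.48
eef_pos: [0.4853, 0.235, 0.0562]
orientation: [0.0, 0.224, 0.975, 0.0]
wrist_force: [-0.8, -2.5, 7.3]
gripper_width: 0.022
grasp_force: 24.7
```

Request:
drive_tool(commands=[[0,0,0.2,0,0,0,-1],[0,0,0.7,0,0,0,-1],[0,0,0.7,0,0,0,-1],[0,0,0.7,0,0,0,-1]])

```text
clock: 3.98
eef_pos: [0.4848, 0.2356, 0.1604]
orientation: [0.0, 0.224, 0.975, 0.0]
wrist_force: [-0.7, -0.4, -4.8]
gripper_width: 0.0218
grasp_force: 24.8
```

```bash
python3 - <<'E'
from h import *
s=ctrl.read_state();print(s['eef_pos'],s['orientation'],s['wrist_force'],s['moment'])
a=ctrl.grab_frame("top")[:,:,::-1];b=ctrl.grab_frame("side")[:,:,::-1]
cv2.imwrite("pics/t1.png",a);cv2.imwrite("pics/s1.png",b)
cv2.imwrite("pics/c2.png",np.hstack([cv2.resize(a[200:280,160:260],(400,320)),cv2.resize(b[250:350,240:365],(400,320))]))
E
```

```text
[0.48476443 0.23557683 0.16037045] [2.39139988e-04 2.23589760e-01 9.74683230e-01 4.04345568e-04] [-0.67425641 -0.36729119 -4.79714498] [-0.05490336  0.0206368   0.01838521]
```

View pics/c2.png

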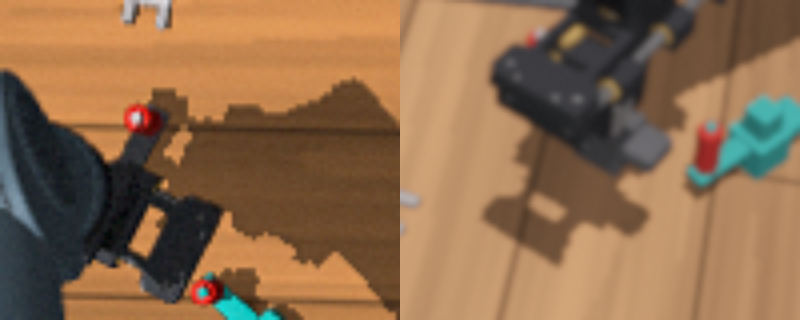

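The dark crank is lifted: its handle shows at top ~(195,229), the teal one still stands, and the wrist reads about the weight of the crank. Carrying it over the shaft.

Request:
drive_tool(commands=[[0.05,-0.1,0.15,0,0,0,-1],[0.15,-0.4,0.15,0,0,0,-1],[0.25,-0.8,0.15,0,0,0,-1],[0.29,-0.98,0.15,0,0,0,-1],[0.29,-0.98,0.15,0,0,0,-1]])

```text
clock: 4.7
eef_pos: [0.5277, 0.0849, 0.1808]
orientation: [-0.001, 0.226, 0.974, -0.002]
wrist_force: [0.2, 0.9, -3.4]
gripper_width: 0.022
grasp_force: 24.8
```

Request:
drive_tool(commands=[[0.08,-0.3,0,0,0,0,-1],[0.2,-0.7,0,0,0,0,-1],[0.29,-0.97,0,0,0,0,-1],[0.29,-0.97,0,0,0,0,-1],[0.29,-0.97,0,0,0,0,-1]])

```text
clock: 5.32
eef_pos: [0.571, -0.0553, 0.1812]
orientation: [-0.001, 0.223, 0.975, 0.0]
wrist_force: [0.7, 0.3, -5.4]
gripper_width: 0.0216
grasp_force: 24.9
```

```bash
python3 - <<'E'
from h import *
s=ctrl.read_state();print(s['eef_pos'],s['joints'],s['wrist_force'],s['moment'])
a=ctrl.grab_frame("top")[:,:,::-1];b=ctrl.grab_frame("side")[:,:,::-1]
cv2.imwrite("pics/c3.png",np.hstack([cv2.resize(a[180:260,240:340],(400,320)),cv2.resize(b[160:260,225:350],(400,320))]))
E
```

```text
[ 0.57102508 -0.05526632  0.18124499] [-0.15333062  0.50979819  0.22835813  1.81743982 -0.1512003   0.83405598
  1.2702092 ] [ 0.66717583  0.26423359 -5.37800907] [ 0.06230903  0.03270376 -0.00643454]
```

View pics/c3.png

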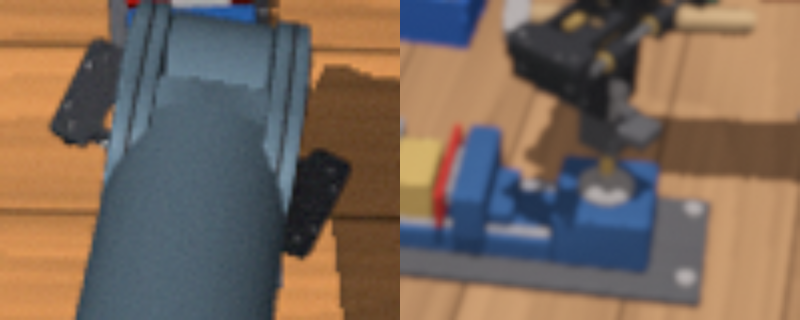

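Request:
drive_tool(commands=[[0.005,-0.023,0,0,0,0,-1],[0.005,-0.023,-0.06,0,0,0,-1],[0.005,-0.023,-0.12,0,0,0,-1],[0.005,-0.023,-0.18,0,0,0,-1],[0.005,-0.023,-0.2,0,0,0,-1],[0.005,-0.023,-0.2,0,0,0,-1]])

```text
clock: 6.18
eef_pos: [0.5725, -0.0601, 0.1523]
orientation: [-0.0, 0.224, 0.975, 0.0]
wrist_force: [0.9, 1.8, -5.4]
gripper_width: 0.0223
grasp_force: 24.9
```

Request:
drive_tool(commands=[[0,0,-0.02,0,0,0,-1],[0,0,-0.04,0,0,0,-1],[0,0,-0.055,0,0,0,-1],[0,0,-0.065,0,0,0,-1],[0,0,-0.065,0,0,0,-1]])

```text
clock: 6.8
eef_pos: [0.5735, -0.0608, 0.1444]
orientation: [0.001, 0.224, 0.975, 0.0]
wrist_force: [-3.0, 3.0, 8.4]
gripper_width: 0.0218
grasp_force: 25.0
```

It met resistance at TCP z 0.1444, which is exactly where the square's corners were predicted. Turning counter-clockwise gently to find the square, since the wrist has range that way.

Request:
drive_tool(commands=[[-0.005,0.005,-0.005,0,0,0.05,-1],[-0.005,0.005,-0.005,0,0,0.1,-1],[-0.005,0.005,-0.005,0,0,0.15,-1],[-0.005,0.005,-0.005,0,0,0.2,-1],[-0.005,0.005,-0.005,0,0,0.25,-1],[-0.005,0.005,-0.005,0,0,0.3,-1]])

```text
clock: 7.55
eef_pos: [0.5739, -0.0594, 0.1442]
orientation: [0.002, 0.068, 0.998, 0.0]
wrist_force: [-2.5, 3.7, 9.7]
gripper_width: 0.0219
grasp_force: 25.0
```

Request:
drive_tool(commands=[[-0.005,0.005,0,0,0,0.05,-1],[-0.005,0.005,0,0,0,0.1,-1],[-0.005,0.005,0,0,0,0.15,-1],[-0.005,0.005,0,0,0,0.2,-1],[-0.005,0.005,0,0,0,0.25,-1],[-0.005,0.005,0,0,0,0.3,-1]])

```text
clock: 8.3
eef_pos: [0.5737, -0.0588, 0.1442]
orientation: [0.003, -0.089, 0.996, -0.0]
wrist_force: [0.6, 3.8, 7.1]
gripper_width: 0.0217
grasp_force: 25.0
```

Request:
drive_tool(commands=[[0,0.004,0,0,0,0.05,-1],[0,0.004,0,0,0,0.1,-1],[0,0.004,0,0,0,0.15,-1],[0,0.004,0,0,0,0.2,-1],[0,0.004,0,0,0,0.25,-1],[0,0.004,0,0,0,0.3,-1]])

```text
clock: 9.05
eef_pos: [0.5723, -0.0587, 0.1426]
orientation: [0.001, -0.244, 0.97, -0.0]
wrist_force: [1.5, 2.0, -4.0]
gripper_width: 0.0219
grasp_force: 25.0
```

The force vanished and z dropped, so the socket has found the square. Lowering gently.

Request:
drive_tool(commands=[[0,0,-0.015,0,0,0,-1],[0,0,-0.03,0,0,0,-1],[0,0,-0.045,0,0,0,-1],[0,0,-0.06,0,0,0,-1],[0,0,-0.07,0,0,0,-1]])

```text
clock: 9.68
eef_pos: [0.5719, -0.0584, 0.1319]
orientation: [0.001, -0.243, 0.97, -0.0]
wrist_force: [4.6, 2.1, -1.2]
gripper_width: 0.0215
grasp_force: 25.0
```

Request:
drive_tool(commands=[[0,0,-0.07,0,0,0,-1],[-0.01,0,0,0,0,0,0],[-0.01,0,0,0,0,0,0],[-0.01,0,0,0,0,0,0],[0,0,0.2,0,0,0,0],[0,0,0.4,0,0,0,0],[0,0,0.4,0,0,0,0]], grip_force=10)

```text
clock: 10.55
eef_pos: [0.572, -0.0588, 0.1929]
orientation: [0.001, -0.243, 0.97, -0.001]
wrist_force: [-0.7, 0.6, -0.3]
gripper_width: 0.044
grasp_force: 0.0
```

```bash
python3 - <<'E'
from h import *
s=ctrl.read_state();print(s['eef_pos'],s['joints'],s['wrist_force'],s['moment'])
a=ctrl.grab_frame("top")[:,:,::-1];b=ctrl.grab_frame("side")[:,:,::-1]
for n in("top","side"):
    print([(d['p'],d['location']) for d in ctrl.mark_of("crank_handle",n)])
cv2.imwrite("pics/c4.png",np.hstack([cv2.resize(a[180:260,240:340],(400,320)),cv2.resize(b[160:260,225:350],(400,320))]))
E
```

```text
[ 0.5720491  -0.05882859  0.19291141] [ 0.04275914  0.48658368 -0.02465727  1.79846938  0.01576094  0.85417055
  2.07239961] [-0.73225451  0.62739465 -0.28395001] [ 0.0472061  -0.01785719 -0.0209086 ]
[(0.55, [211.9, 270.6])]
[(0.89, [272.3, 205.3]), (0.59, [336.5, 294.7])]
```

View pics/c4.png

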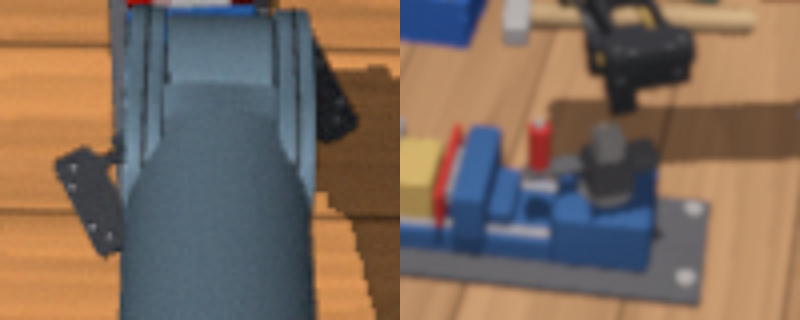

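```bash
python3 - <<'E'
from h import *
np.set_printoptions(precision=4,suppress=True)
print(plane("side",(272.3,205.3),.130),plane("side",(268.3,197.8),.151),plane("side",((605-400)/3.2+224.5,126/3.2+159.5),.131))
def proj(n,X):
    return cv2.projectPoints(np.array([X]),cv2.Rodrigues(I[n]['R'])[0],I[n]['t'],K(I[n]),I[n]['dist_coeffs'])[0].ravel()
for X in((.6244,-.0301,.151),(.6244,-.0301,.130),(.572,-.0585,.131)):print(proj("side",np.array(X)))
E
```

```text
[ 0.6125 -0.0315  0.13  ] [ 0.6239 -0.0344  0.151 ] [ 0.5754 -0.0658  0.131 ]
[267.7641 198.7724]
[267.7525 205.0181]
[289.3289 200.7364]
```

Handle predicted at (0.624, -0.030). The side image agrees within about 4 mm, and the heights match a seated crank. Moving to the handle.

Request:
drive_tool(commands=[[0.2,0.1,0,0,0,-0.17,0.1],[0.35,0.19,0,0,0,-0.33,0.1],[0.35,0.19,0,0,0,-0.5,0.1],[0.35,0.19,0,0,0,-0.5,0.1],[0.35,0.19,-0.2,0,0,-0.5,0.1],[0.35,0.19,-0.38,0,0,-0.5,0.1],[0.35,0.19,-0.38,0,0,-0.5,0.1]])

```text
clock: 11.62
eef_pos: [0.6214, -0.0303, 0.1323]
orientation: [-0.003, 0.015, 1.0, -0.0]
wrist_force: [0.2, 0.4, 0.4]
gripper_width: 0.0483
grasp_force: 0.0
```

Request:
drive_tool(commands=[[0,0,0,0,0,0,-1],[0,0,0,0,0,0,-1],[0,0,0,0,0,0,-1],[0,0,0,0,0,0,-1]], grip_force=8)

```text
clock: 12.12
eef_pos: [0.6242, -0.03, 0.1354]
orientation: [0.001, 0.016, 1.0, 0.0]
wrist_force: [1.3, -0.4, 1.3]
gripper_width: 0.0196
grasp_force: 8.0
```

Request:
drive_tool(commands=[[0.032,-0.077,0,0,0,0,-1],[0.047,-0.159,0,0,0,0,-1],[0.045,-0.243,0,0,0,0,-1],[0.026,-0.324,0,0,0,0,-1],[-0.01,-0.4,0,0,0,0,-1],[-0.061,-0.466,0,0,0,0,-1],[-0.125,-0.521,0,0,0,0,-1],[-0.198,-0.56,0,0,0,0,-1]])

```text
clock: 13.12
eef_pos: [0.5941, -0.1148, 0.1352]
orientation: [0.001, 0.016, 1.0, -0.0]
wrist_force: [3.5, 5.4, 4.2]
gripper_width: 0.0196
grasp_force: 8.1
```

```bash
python3 - <<'E'
import numpy as np
from h import ctrl
s=ctrl.read_state();print(s['wrist_force'],s['moment'],np.degrees(np.arctan2(s['eef_pos'][1]+.0585,s['eef_pos'][0]-.572)))
for t0,st in((-67.5,15),(-187.5,15),(-307.5,15)):
    t=np.radians(t0-st*np.arange(9));print(t0,[[round(.4*(np.cos(x)-np.cos(t[0])),3),round(.4*(np.sin(x)-np.sin(t[0])),3)] for x in t[1:]])
E
```

```text
[3.45902102 5.44508677 4.18804716] [ 1.22064276 -0.70328764  0.03707472] -68.54197992522587
-67.5 [[np.float64(-0.101), np.float64(-0.027)], [np.float64(-0.205), np.float64(-0.027)], [np.float64(-0.306), np.float64(0.0)], [np.float64(-0.397), np.float64(0.052)], [np.float64(-0.47), np.float64(0.126)], [np.float64(-0.523), np.float64(0.216)], [np.float64(-0.55), np.float64(0.317)], [np.float64(-0.55), np.float64(0.422)]]
-187.5 [[np.float64(0.027), np.float64(0.101)], [np.float64(0.079), np.float64(0.191)], [np.float64(0.153), np.float64(0.265)], [np.float64(0.244), np.float64(0.317)], [np.float64(0.344), np.float64(0.344)], [np.float64(0.449), np.float64(0.344)], [np.float64(0.55), np.float64(0.317)], [np.float64(0.64), np.float64(0.265)]]
-307.5 [[np.float64(0.074), np.float64(-0.074)], [np.float64(0.126), np.float64(-0.164)], [np.float64(0.153), np.float64(-0.265)], [np.float64(0.153), np.float64(-0.37)], [np.float64(0.126), np.float64(-0.47)], [np.float64(0.074), np.float64(-0.561)], [np.float64(0.0), np.float64(-0.635)], [np.float64(-0.09), np.float64(-0.687)]]
```

Request:
drive_tool(commands=[[-0.101,-0.023,0,0,0,0,-1],[-0.205,-0.023,0,0,0,0,-1],[-0.306,0.004,0,0,0,0,-1],[-0.397,0.056,0,0,0,0,-1],[-0.47,0.13,0,0,0,0,-1],[-0.523,0.22,0,0,0,0,-1],[-0.55,0.321,0,0,0,0,-1],[-0.55,0.426,0,0,0,0,-1]])

```text
clock: 14.12
eef_pos: [0.5107, -0.0543, 0.135]
orientation: [0.0, 0.018, 1.0, -0.002]
wrist_force: [1.7, -6.3, 4.3]
gripper_width: 0.0199
grasp_force: 8.0
```

Request:
drive_tool(commands=[[0.027,0.101,0,0,0,0,-1],[0.079,0.191,0,0,0,0,-1],[0.153,0.265,0,0,0,0,-1],[0.244,0.317,0,0,0,0,-1],[0.344,0.344,0,0,0,0,-1],[0.449,0.344,0,0,0,0,-1],[0.55,0.317,0,0,0,0,-1],[0.64,0.265,0,0,0,0,-1]])

```text
clock: 15.12
eef_pos: [0.6074, -0.0064, 0.1348]
orientation: [-0.0, 0.015, 1.0, 0.002]
wrist_force: [1.9, 12.4, 4.7]
gripper_width: 0.0197
grasp_force: 8.0
```

Request:
drive_tool(commands=[[0.074,-0.074,0,0,0,0,-1],[0.126,-0.164,0,0,0,0,-1],[0.153,-0.265,0,0,0,0,-1],[0.153,-0.37,0,0,0,0,-1],[0.126,-0.47,0,0,0,0,-1],[0.074,-0.561,0,0,0,0,-1],[0,-0.635,0,0,0,0,-1],[-0.09,-0.687,0,0,0,0,-1]])

```text
clock: 16.12
eef_pos: [0.5931, -0.1157, 0.1346]
orientation: [0.0, 0.017, 1.0, -0.001]
wrist_force: [3.2, 1.4, 0.4]
gripper_width: 0.0197
grasp_force: 8.0
```

```bash
python3 - <<'E'
import numpy as np
from scipy.optimize import least_squares
P=np.array([[.6242,-.03],[.5941,-.1148],[.5107,-.0543],[.6074,-.0064],[.5931,-.1157]])
r=least_squares(lambda v:np.hypot(*(P-v).T)-.06,[.572,-.0585]);c=r.x;print(c,r.fun)
from h import ctrl
c0=np.array([.572,-.0579])
# commanded angle -67.5 about c0; recentre to c with new rows
start=c0+.06*np.array([np.cos(np.radians(-67.5)),np.sin(np.radians(-67.5))])
for k in(1,9):
    for i in range(k,k+8):
        t=np.radians(-67.5-14*i);q=c+.06*np.array([np.cos(t),np.sin(t)]);print(np.round((q-start)/.15,3),end=' ')
    start=q;print()
E
```

```text
[ 0.57209834 -0.05814905] [-0.00078048  0.00077337  0.00151887  0.00264321  0.00126321]
[-0.093 -0.028] [-0.191 -0.03 ] [-0.286 -0.009] [-0.373  0.034] [-0.447  0.098] [-0.504  0.177] [-0.54   0.268] [-0.552  0.364] 
[0.011 0.097] [0.045 0.188] [0.1   0.269] [0.173 0.333] [0.26  0.378] [0.355 0.401] [0.452 0.4  ] [0.547 0.376]
```

Request:
drive_tool(commands=[[-0.093,-0.028,0,0,0,0,-1],[-0.191,-0.03,0,0,0,0,-1],[-0.286,-0.009,0,0,0,0,-1],[-0.373,0.034,0,0,0,0,-1],[-0.447,0.098,0,0,0,0,-1],[-0.504,0.177,0,0,0,0,-1],[-0.54,0.268,0,0,0,0,-1],[-0.552,0.364,0,0,0,0,-1]])

```text
clock: 17.12
eef_pos: [0.5121, -0.0593, 0.1349]
orientation: [0.002, 0.016, 1.0, -0.001]
wrist_force: [10.8, -3.3, -6.2]
gripper_width: 0.0194
grasp_force: 8.0
```

Request:
drive_tool(commands=[[0.011,0.097,0,0,0,0,-1],[0.045,0.188,0,0,0,0,-1],[0.1,0.269,0,0,0,0,-1],[0.173,0.333,0,0,0,0,-1],[0.26,0.378,0,0,0,0,-1],[0.355,0.401,0,0,0,0,-1],[0.452,0.4,0,0,0,0,-1],[0.547,0.376,0,0,0,0,-1]])

```text
clock: 18.12
eef_pos: [0.5897, -0.0005, 0.1342]
orientation: [-0.004, 0.015, 1.0, 0.001]
wrist_force: [-5.5, 4.7, 7.4]
gripper_width: 0.0194
grasp_force: 8.0
```

Request:
drive_tool(commands=[[0,0,0,0,0,0,-1],[0,0,0,0,0,0,-1]], grip_force=5)

```text
clock: 18.38
eef_pos: [0.5915, -0.0013, 0.1344]
orientation: [-0.001, 0.016, 1.0, 0.001]
wrist_force: [-2.8, 3.9, 4.3]
gripper_width: 0.0195
grasp_force: 5.0
```

```bash
python3 - <<'E'
import numpy as np
from h import *
c=np.array([.5721,-.0581]);a=-67.5-224
s=ctrl.read_state();d=s['eef_pos'][:2]-c;print(np.degrees(np.arctan2(d[1],d[0])),np.hypot(*d),s['wrist_force'])
im=ctrl.grab_frame("side")[:,:,::-1];cv2.imwrite("pics/s2.png",im)
for j in range(11):
    t0=np.radians(a-24*j);print(a-24*j,*[np.round(.4*np.array([np.cos(x)-np.cos(t0),np.sin(x)-np.sin(t0)]),3).tolist() for x in t0-np.radians(4)*np.arange(1,7)])
E
```

```text
71.10495704286971 0.0600080820564097 [-2.77938348  3.92747422  4.3019346 ]
-291.5 [0.026, -0.011] [0.05, -0.024] [0.074, -0.039] [0.097, -0.055] [0.118, -0.073] [0.139, -0.092]
-315.5 [0.019, -0.021] [0.036, -0.042] [0.052, -0.065] [0.066, -0.09] [0.079, -0.114] [0.089, -0.14]
-339.5 [0.009, -0.026] [0.016, -0.054] [0.021, -0.081] [0.024, -0.109] [0.025, -0.137] [0.025, -0.165]
-363.5 [-0.003, -0.028] [-0.007, -0.055] [-0.014, -0.082] [-0.022, -0.109] [-0.032, -0.135] [-0.044, -0.16]
-387.5 [-0.014, -0.024] [-0.029, -0.048] [-0.046, -0.07] [-0.065, -0.091] [-0.085, -0.11] [-0.106, -0.128]
-411.5 [-0.022, -0.017] [-0.046, -0.032] [-0.071, -0.045] [-0.096, -0.057] [-0.122, -0.066] [-0.149, -0.074]
-435.5 [-0.027, -0.006] [-0.055, -0.01] [-0.083, -0.012] [-0.111, -0.013] [-0.138, -0.011] [-0.166, -0.007]
-459.5 [-0.027, 0.006] [-0.054, 0.013] [-0.081, 0.022] [-0.106, 0.033] [-0.131, 0.046] [-0.155, 0.061]
-483.5 [-0.023, 0.016] [-0.044, 0.034] [-0.065, 0.053] [-0.083, 0.074] [-0.101, 0.096] [-0.117, 0.119]
-507.5 [-0.014, 0.024] [-0.027, 0.049] [-0.037, 0.075] [-0.046, 0.101] [-0.053, 0.128] [-0.058, 0.156]
-531.5 [-0.003, 0.028] [-0.004, 0.056] [-0.004, 0.084] [-0.001, 0.111] [0.004, 0.139] [0.01, 0.166]
```

Static tangential force is about 4 N, with a soft lag of about 1.4 N/mm. From here I wind slowly with a light grip and turn the gripper along with the crank, so the pads slip rather than strain the screw.

Request:
drive_tool(commands=[[0.026,-0.011,0,0,0,-0.067,-1],[0.05,-0.024,0,0,0,-0.133,-1],[0.074,-0.039,0,0,0,-0.2,-1],[0.097,-0.055,0,0,0,-0.267,-1],[0.118,-0.073,0,0,0,-0.333,-1],[0.139,-0.092,0,0,0,-0.4,-1]], grip_force=5)

```text
clock: 19.18
eef_pos: [0.6137, -0.0147, 0.1347]
orientation: [-0.0, 0.224, 0.975, 0.001]
wrist_force: [0.8, 6.3, 2.5]
gripper_width: 0.0198
grasp_force: 5.0
```

```bash
cat > q.py <<'E'
import numpy as np,sys
from h import ctrl
c=np.array([.5721,-.0581]);s=ctrl.read_state();d=s['eef_pos'][:2]-c;r=np.hypot(*d);u=d/r;t=np.array([u[1],-u[0]])
a=float(sys.argv[1]);A=np.degrees(np.arctan2(d[1],d[0]))
print("ang",round(A,1),"lag",round((A-a+180)%360-180,1),"r",round(r,4),"Ft",round(s['wrist_force'][:2]@t,1),"Fr",round(s['wrist_force'][:2]@u,1),"j7",s['joints'][6],s['wrist_force'][2])
E
python3 q.py -315.5
```

```text
ang 46.2 lag 1.7 r 0.0601 Ft -3.7 Fr 5.1 j7 1.1995401047196725 2.4714579908511864
```

Request:
drive_tool(commands=[[0.019,-0.021,0,0,0,-0.067,-1],[0.036,-0.042,0,0,0,-0.133,-1],[0.052,-0.065,0,0,0,-0.2,-1],[0.066,-0.09,0,0,0,-0.267,-1],[0.079,-0.114,0,0,0,-0.333,-1],[0.089,-0.14,0,0,0,-0.4,-1]])

```text
clock: 19.92
eef_pos: [0.628, -0.036, 0.135]
orientation: [0.001, 0.422, 0.907, 0.001]
wrist_force: [3.2, 5.4, 0.5]
gripper_width: 0.0195
grasp_force: 5.0
```

```bash
python3 q.py -339.5
```

```text
ang 21.5 lag 1.0 r 0.0601 Ft -3.9 Fr 4.9 j7 0.8880299533531483 0.5353967845412886
```

Request:
drive_tool(commands=[[0.009,-0.026,0,0,0,-0.067,-1],[0.016,-0.054,0,0,0,-0.133,-1],[0.021,-0.081,0,0,0,-0.2,-1],[0.024,-0.109,0,0,0,-0.267,-1],[0.025,-0.137,0,0,0,-0.333,-1],[0.025,-0.165,0,0,0,-0.4,-1]])

```text
clock: 20.68
eef_pos: [0.6323, -0.0616, 0.1351]
orientation: [0.001, 0.601, 0.799, 0.001]
wrist_force: [5.4, 3.4, 0.5]
gripper_width: 0.02
grasp_force: 5.0
```

```bash
python3 q.py -363.5
```

```text
ang -3.3 lag 0.2 r 0.0603 Ft -3.7 Fr 5.1 j7 0.5815392130895238 0.5453673532647033
```

Request:
drive_tool(commands=[[-0.003,-0.028,0,0,0,-0.067,-1],[-0.007,-0.055,0,0,0,-0.133,-1],[-0.014,-0.082,0,0,0,-0.2,-1],[-0.022,-0.109,0,0,0,-0.267,-1],[-0.032,-0.135,0,0,0,-0.333,-1],[-0.044,-0.16,0,0,0,-0.4,-1]])

```text
clock: 21.42
eef_pos: [0.6255, -0.0865, 0.1351]
orientation: [0.001, 0.755, 0.656, 0.001]
wrist_force: [3.9, 1.5, 0.2]
gripper_width: 0.0199
grasp_force: 5.0
```

```bash
python3 q.py -387.5
```

```text
ang -28.0 lag -0.5 r 0.0605 Ft -3.2 Fr 2.8 j7 0.27635151959304594 0.2107715105411921
```

Request:
drive_tool(commands=[[-0.014,-0.024,0,0,0,-0.067,-1],[-0.029,-0.048,0,0,0,-0.133,-1],[-0.046,-0.07,0,0,0,-0.2,-1],[-0.065,-0.091,0,0,0,-0.267,-1],[-0.085,-0.11,0,0,0,-0.333,-1],[-0.106,-0.128,0,0,0,-0.4,-1]])

```text
clock: 22.18
eef_pos: [0.6092, -0.1064, 0.1351]
orientation: [0.001, 0.875, 0.485, 0.001]
wrist_force: [3.8, 0.1, -0.5]
gripper_width: 0.0194
grasp_force: 5.0
```

```bash
python3 q.py -411.5
```

```text
ang -52.5 lag -1.0 r 0.0609 Ft -3.1 Fr 2.2 j7 -0.030429916806430098 -0.5412874743192643
```

Request:
drive_tool(commands=[[-0.022,-0.017,0,0,0,-0.067,-1],[-0.046,-0.032,0,0,0,-0.133,-1],[-0.071,-0.045,0,0,0,-0.2,-1],[-0.096,-0.057,0,0,0,-0.267,-1],[-0.122,-0.066,0,0,0,-0.333,-1],[-0.149,-0.074,0,0,0,-0.4,-1]])

```text
clock: 22.92
eef_pos: [0.5864, -0.1176, 0.135]
orientation: [0.001, 0.956, 0.292, 0.0]
wrist_force: [4.2, 0.5, 0.2]
gripper_width: 0.0201
grasp_force: 5.0
```

```bash
python3 q.py -435.5
```

```text
ang -76.5 lag -1.0 r 0.0611 Ft -4.2 Fr 0.5 j7 -0.3426724785633592 0.1978068867610293
```

Request:
drive_tool(commands=[[-0.027,-0.006,0,0,0,-0.067,-1],[-0.055,-0.01,0,0,0,-0.133,-1],[-0.083,-0.012,0,0,0,-0.2,-1],[-0.111,-0.013,0,0,0,-0.267,-1],[-0.138,-0.011,0,0,0,-0.333,-1],[-0.166,-0.007,0,0,0,-0.4,-1]])

```text
clock: 23.68
eef_pos: [0.5613, -0.1185, 0.1349]
orientation: [0.001, 0.996, 0.087, 0.0]
wrist_force: [4.7, -0.6, -0.6]
gripper_width: 0.0197
grasp_force: 5.0
```

```bash
python3 q.py -459.5
```

```text
ang -100.2 lag -0.7 r 0.0613 Ft -4.7 Fr -0.2 j7 -0.6652920245531243 -0.6225035041076605
```

Request:
drive_tool(commands=[[-0.027,0.006,0,0,0,-0.067,-1],[-0.054,0.013,0,0,0,-0.133,-1],[-0.081,0.022,0,0,0,-0.2,-1],[-0.106,0.033,0,0,0,-0.267,-1]])

```text
clock: 24.18
eef_pos: [0.5454, -0.1134, 0.1349]
orientation: [0.001, 0.999, -0.053, 0.001]
wrist_force: [3.6, -0.1, -0.7]
gripper_width: 0.0196
grasp_force: 5.0
```

```bash
python3 q.py -475.5
```

```text
ang -115.7 lag -0.2 r 0.0614 Ft -3.3 Fr -1.5 j7 -0.888769534249668 -0.7291277433479405
```

Request:
drive_tool(commands=[[-0.025,0.013,0,0,0,-0.067,-1],[-0.049,0.028,0,0,0,-0.133,-1],[-0.072,0.044,0,0,0,-0.2,-1],[-0.093,0.062,0,0,0,-0.267,-1],[-0.114,0.081,0,0,0,-0.333,-1],[-0.132,0.102,0,0,0,-0.4,-1]])

```text
clock: 24.92
eef_pos: [0.5257, -0.0982, 0.1349]
orientation: [0.001, 0.966, -0.259, 0.001]
wrist_force: [3.9, -1.1, -1.3]
gripper_width: 0.0197
grasp_force: 5.0
```

```bash
python3 q.py -499.5; python3 - <<'E'
import numpy as np
from h import *
for a in(-499.5,-515.5,-531.5,-547.5,-563.5):
    t0=np.radians(a);print(a,*[np.round(.4*np.array([np.cos(x)-np.cos(t0),np.sin(x)-np.sin(t0)]),3).tolist() for x in t0-np.radians(4)*np.arange(1,5)])
b=ctrl.grab_frame("side")[:,:,::-1];a=ctrl.grab_frame("top")[:,:,::-1]
cv2.imwrite("pics/c5.png",np.hstack([cv2.resize(a[150:250,240:340],(400,400)),cv2.resize(b[160:260,210:310],(400,400))]))
E
```

```text
ang -139.2 lag 0.3 r 0.0613 Ft -3.3 Fr -2.2 j7 -1.2400549232173863 -1.3204042483855005
-499.5 [-0.017, 0.022] [-0.033, 0.045] [-0.047, 0.069] [-0.06, 0.094]
-515.5 [-0.011, 0.026] [-0.02, 0.052] [-0.027, 0.079] [-0.032, 0.107]
-531.5 [-0.003, 0.028] [-0.004, 0.056] [-0.004, 0.084] [-0.001, 0.111]
-547.5 [0.005, 0.028] [0.011, 0.055] [0.02, 0.081] [0.03, 0.107]
-563.5 [0.012, 0.025] [0.026, 0.049] [0.041, 0.073] [0.058, 0.095]
```

View pics/c5.png

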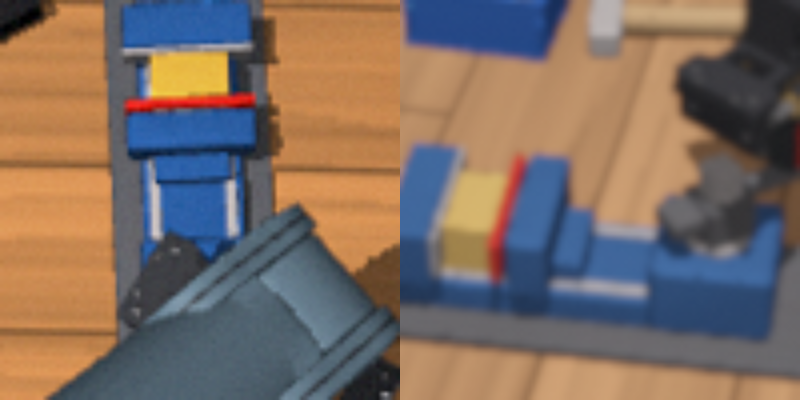

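The picture shows the pad at the block, the jaw advanced, and the crank seated with the handle still in the fingers. Carrying on by feel.

Request:
drive_tool(commands=[[-0.017,0.022,0,0,0,-0.067,-1],[-0.033,0.045,0,0,0,-0.133,-1],[-0.047,0.069,0,0,0,-0.2,-1],[-0.06,0.094,0,0,0,-0.267,-1]])

```text
clock: 25.52
eef_pos: [0.5167, -0.0841, 0.1349]
orientation: [0.001, 0.921, -0.391, 0.001]
wrist_force: [3.6, -2.5, -1.8]
gripper_width: 0.0195
grasp_force: 5.0
```

```bash
python3 q.py -515.5
```

```text
ang -154.8 lag 0.7 r 0.0612 Ft -3.8 Fr -2.2 j7 -1.4852879575681086 -1.772162080844851
```

Request:
drive_tool(commands=[[-0.011,0.026,0,0,0,-0.067,-1],[-0.02,0.052,0,0,0,-0.133,-1],[-0.027,0.079,0,0,0,-0.2,-1],[-0.032,0.107,0,0,0,-0.267,-1]])

```text
clock: 26.02
eef_pos: [0.5118, -0.0683, 0.1349]
orientation: [0.001, 0.857, -0.515, 0.001]
wrist_force: [3.2, -2.3, -2.6]
gripper_width: 0.0197
grasp_force: 5.0
```

```bash
python3 q.py -531.5
```

```text
ang -170.4 lag 1.1 r 0.0612 Ft -2.8 Fr -2.8 j7 -1.7431819877092631 -2.6059109324610903
```

Request:
drive_tool(commands=[[-0.003,0.028,-0.006,0,0,-0.067,-1],[-0.004,0.056,-0.012,0,0,-0.133,-1],[-0.004,0.084,-0.012,0,0,-0.2,-1],[-0.001,0.111,-0.012,0,0,-0.267,-1]])

```text
clock: 26.52
eef_pos: [0.5104, -0.0509, 0.1328]
orientation: [0.001, 0.777, -0.63, -0.001]
wrist_force: [-0.0, -0.4, -0.5]
gripper_width: 0.0006
grasp_force: 0.0
```

```bash
python3 q.py -547.5
```

```text
ang 173.4 lag 0.9 r 0.0621 Ft -0.4 Fr -0.0 j7 -2.0163607479081005 -0.45655985593884585
```

The fingers slid off the handle, most likely because it came up hard. Opening, rising and measuring where the handle stands.

Request:
drive_tool(commands=[[-0.02,0.03,0,0,0,0,-1],[-0.02,0.05,0.3,0,0,0,-0.5],[-0.02,0.05,0.6,0,0,0,0],[-0.2,1,0.9,0,0,0,0],[-0.2,1,0.9,0,0,0,0.1],[-0.2,1,0.9,0,0,0,0.1],[-0.2,1,0.9,0,0,0,0.1]])

```text
clock: 27.4
eef_pos: [0.4811, 0.1015, 0.268]
orientation: [-0.0, 0.779, -0.626, -0.001]
wrist_force: [-0.3, -0.6, -0.5]
gripper_width: 0.0484
grasp_force: 0.0
```

```bash
python3 - <<'E'
from h import *
np.set_printoptions(precision=4,suppress=True)
a=ctrl.grab_frame("top")[:,:,::-1];b=ctrl.grab_frame("side")[:,:,::-1]
for q,z in(("crank_handle",.13),("crank_boss",.119),("jaw_face",.088)):
  for n in("top","side"):
    print(q,n,[(d['p'],d['location'],plane(n,d['location'],z)) for d in ctrl.mark_of(q,n)[:3]])
cv2.imwrite("pics/c6.png",np.hstack([cv2.resize(a[150:250,240:340],(400,400)),cv2.resize(b[160:260,210:310],(400,400))]))
print(ctrl.read_state()['clock'])
E
```

```text
crank_handle top [(0.54, [293.1, 238.5], array([ 0.5215, -0.0693,  0.13  ]))]
crank_handle side [(0.77, [312.9, 199.1], array([ 0.5118, -0.08  ,  0.13  ])), (0.77, [335.7, 296.2], array([0.4152, 0.2432, 0.13  ]))]
crank_boss top [(0.61, [288.5, 221.7], array([ 0.5711, -0.0553,  0.119 ])), (0.39, [224.9, 288.4], array([0.3734, 0.1256, 0.119 ]))]
crank_boss side [(0.88, [354.9, 284.8], array([0.3762, 0.1918, 0.119 ])), (0.65, [289.9, 211.9], array([ 0.5646, -0.0277,  0.119 ])), (0.59, [288.6, 205.4], array([ 0.5727, -0.0534,  0.119 ]))]
jaw_face top [(0.83, [285.0, 178.0], array([ 0.7073, -0.043 ,  0.088 ])), (0.43, [429.5, 268.5], array([ 0.441 , -0.4811,  0.088 ]))]
jaw_face side [(0.76, [241.2, 204.2], array([ 0.7074, -0.068 ,  0.088 ]))]
27.8
```

View pics/c6.png

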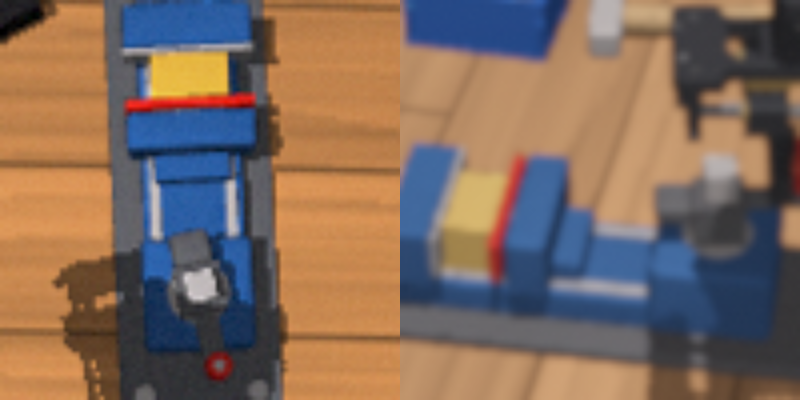

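```bash
python3 - <<'E'
from h import *
h=plane("top",(294,241),.151);b=plane("top",(289.5,220.75),.131);print(h,b,np.degrees(np.arctan2(h[1]-b[1],h[0]-b[0])),np.degrees(np.arctan2(h[1]+.0581,h[0]-.5721)),np.hypot(*(h-b)[:2]))
s=ctrl.read_state();print(s['eef_pos'],s['orientation'],s['joints'])
E
```

```text
[ 0.51338007 -0.07131852  0.151     ] [ 0.57279282 -0.05796653  0.131     ] -167.33419722191496 -167.31354821896747 0.060894578677057144
[0.48175317 0.0987042  0.26772078] [ 3.16943580e-04  7.77008723e-01 -6.29489744e-01  7.69488072e-05] [-1.21821856  0.51549464  1.2412554   1.98084987 -0.56515705  1.05518805
 -2.65134817]
```

The handle stands at -167°, so 916° were wound. That is 12.8 mm of jaw travel, which from a start near 126.7 mm means the stop, or very near it. I'll turn the gripper so it pushes the handle positively and confirm with small steps.

Request:
drive_tool(commands=[[0.1,-0.1,-0.1,0,0,0.17,0.1],[0.2,-0.3,-0.2,0,0,0.34,0.1],[0.21,-0.5,-0.3,0,0,0.51,0.1],[0.21,-0.7,-0.3,0,0,0.68,0.1],[0.21,-0.8,-0.3,0,0,0.85,0.1],[0.21,-0.8,-0.3,0,0,1,0.1],[0.21,-0.8,-0.3,0,0,1,0.1]])

```text
clock: 28.68
eef_pos: [0.5132, -0.0209, 0.2229]
orientation: [-0.0, 0.988, -0.157, -0.0]
wrist_force: [0.6, -0.7, -0.5]
gripper_width: 0.0485
grasp_force: 0.0
```

Request:
drive_tool(commands=[[0,0,0,0,0,0.17,0.1],[0,-0.15,0,0,0,0.34,0.1],[0,-0.3,0,0,0,0.5,0.1],[0,-0.33,0,0,0,0.5,0.1],[0,-0.33,0,0,0,0.5,0.1]])

```text
clock: 29.3
eef_pos: [0.5132, -0.0693, 0.2227]
orientation: [-0.0, 0.995, 0.103, -0.0]
wrist_force: [0.2, 1.0, -0.0]
gripper_width: 0.0482
grasp_force: 0.0
```

Request:
drive_tool(commands=[[0,-0.012,-0.25,0,0,0,0.1],[0,-0.012,-0.45,0,0,0,0.1],[0,-0.012,-0.58,0,0,0,0.1],[0,-0.012,-0.58,0,0,0,0.1],[0,-0.012,-0.58,0,0,0,0.1]])

```text
clock: 29.92
eef_pos: [0.5137, -0.071, 0.1365]
orientation: [0.0, 0.994, 0.105, 0.0]
wrist_force: [-0.8, 0.4, -0.1]
gripper_width: 0.0487
grasp_force: 0.0
```

Request:
drive_tool(commands=[[0,0,0,0,0,0,-1],[0,0,0,0,0,0,-1],[0,0,0,0,0,0,-1],[0,0,0,0,0,0,-1]], grip_force=8)

```text
clock: 30.42
eef_pos: [0.5136, -0.072, 0.1362]
orientation: [0.0, 0.994, 0.105, 0.0]
wrist_force: [-0.5, -1.2, 2.1]
gripper_width: 0.0196
grasp_force: 8.0
```

```bash
python3 q.py -167.3
```

```text
ang -166.7 lag 0.6 r 0.0602 Ft -1.1 Fr 0.8 j7 -0.8727260034004387 2.1123073420773055
```

Request:
drive_tool(commands=[[-0.001,0.006,0,0,0,0,-1],[-0.003,0.013,0,0,0,0,-1],[-0.003,0.013,0,0,0,0,-1]])

```text
clock: 30.8
eef_pos: [0.5132, -0.0707, 0.1362]
orientation: [0.001, 0.995, 0.105, 0.001]
wrist_force: [1.2, -5.5, 1.9]
gripper_width: 0.0199
grasp_force: 8.0
```

```bash
python3 q.py -167.3
```

```text
ang -167.9 lag -0.6 r 0.0602 Ft -5.6 Fr -0.1 j7 -0.8763138568729841 1.9089970566538585
```

Request:
drive_tool(commands=[[-0.001,0.006,0,0,0,0,-1],[-0.002,0.009,0,0,0,0,-1],[-0.002,0.009,0,0,0,0,-1]])

```text
clock: 31.18
eef_pos: [0.5131, -0.07, 0.1363]
orientation: [0.001, 0.995, 0.104, 0.001]
wrist_force: [1.6, -7.0, 1.7]
gripper_width: 0.0197
grasp_force: 8.0
```

```bash
python3 q.py -167.3
```

```text
ang -168.6 lag -1.3 r 0.0602 Ft -7.2 Fr -0.2 j7 -0.8787088506030987 1.6796977701825075
```

Request:
drive_tool(commands=[[-0.001,0.005,0,0,0,0,-1],[-0.001,0.005,0,0,0,0,-1],[-0.001,0.005,0,0,0,0,-1]])

```text
clock: 31.55
eef_pos: [0.513, -0.0696, 0.1363]
orientation: [0.002, 0.995, 0.104, 0.001]
wrist_force: [1.6, -7.2, 0.4]
gripper_width: 0.0197
grasp_force: 8.0
```

```bash
python3 q.py -167.3
```

```text
ang -169.0 lag -1.7 r 0.0602 Ft -7.3 Fr -0.2 j7 -0.8800904950152204 0.4470601299423438
```

Request:
drive_tool(commands=[[0,0,0,0,0,0,-1],[-0.001,0.005,0,0,0,0,-1],[-0.001,0.005,0,0,0,0,-1]], grip_force=20)

```text
clock: 31.92
eef_pos: [0.513, -0.0692, 0.1364]
orientation: [0.002, 0.995, 0.104, 0.001]
wrist_force: [1.8, -8.2, 0.1]
gripper_width: 0.0197
grasp_force: 20.0
```

```bash
python3 q.py -167.3
```

```text
ang -169.4 lag -2.1 r 0.0602 Ft -8.4 Fr -0.3 j7 -0.88143068326688 0.1497692103373891
```

The resistance climbs steadily to 8.4 N with almost no turning, against 3–4 N while winding, so this is the stop. Easing off, releasing and rising.

Request:
drive_tool(commands=[[0.003,-0.018,0,0,0,0,-1],[0.003,-0.022,0,0,0,0,0.1],[0.003,-0.022,0,0,0,0,0.1],[0.003,-0.022,0,0,0,0,0.1],[0.003,-0.022,0.3,0,0,0,0.1],[0.003,-0.022,0.6,0,0,0,0.1]])

```text
clock: 32.67
eef_pos: [0.5121, -0.0697, 0.2266]
orientation: [-0.0, 0.994, 0.105, -0.001]
wrist_force: [0.7, 1.3, 0.1]
gripper_width: 0.0488
grasp_force: 0.0
```

Request:
drive_tool(commands=[[-0.2,0.3,0.2,0,0,0,0.1],[-0.4,0.8,0.3,0,0,0,0.1],[-0.4,1,0.3,0,0,0,0.1],[-0.4,1,0.3,0,0,0,0.1],[-0.4,1,0.3,0,0,0,0.1]])

```text
clock: 33.3
eef_pos: [0.4525, 0.0795, 0.2708]
orientation: [0.0, 0.994, 0.105, -0.0]
wrist_force: [-0.2, -0.5, -0.1]
gripper_width: 0.0484
grasp_force: 0.0
```

```bash
python3 - <<'E'
from h import *
np.set_printoptions(precision=4,suppress=True)
a=ctrl.grab_frame("top")[:,:,::-1];b=ctrl.grab_frame("side")[:,:,::-1]
for q,z in(("crank_handle",.13),("jaw_face",.088),("block",.03)):
  for n in("top","side"):
    print(q,n,[(d['p'],d['location'],plane(n,d['location'],z)) for d in ctrl.mark_of(q,n)[:2]])
cv2.imwrite("pics/t7.png",a);cv2.imwrite("pics/c7.png",np.hstack([cv2.resize(a[150:250,240:340],(400,400)),cv2.resize(b[160:260,210:310],(400,400))]))
print(ctrl.read_state()['clock'])
E
```

```text
crank_handle top [(0.91, [294.0, 242.8], array([ 0.5091, -0.0721,  0.13  ]))]
crank_handle side [(0.74, [369.6, 186.4], array([ 0.3651, -0.17  ,  0.13  ])), (0.65, [285.8, 236.5], array([0.556 , 0.0789, 0.13  ]))]
jaw_face top [(0.79, [287.9, 177.9], array([ 0.7078, -0.0518,  0.088 ]))]
jaw_face side [(0.61, [240.5, 206.4], array([ 0.7069, -0.0584,  0.088 ])), (0.32, [312.6, 198.4], array([ 0.5181, -0.1354,  0.088 ]))]
block top [(0.8, [240.0, 150.5], array([0.8066, 0.1032, 0.03  ])), (0.58, [288.7, 170.5], array([ 0.7436, -0.0548,  0.03  ]))]
block side [(0.75, [191.0, 261.3], array([0.7964, 0.1176, 0.03  ]))]
33.7
```

View pics/c7.png

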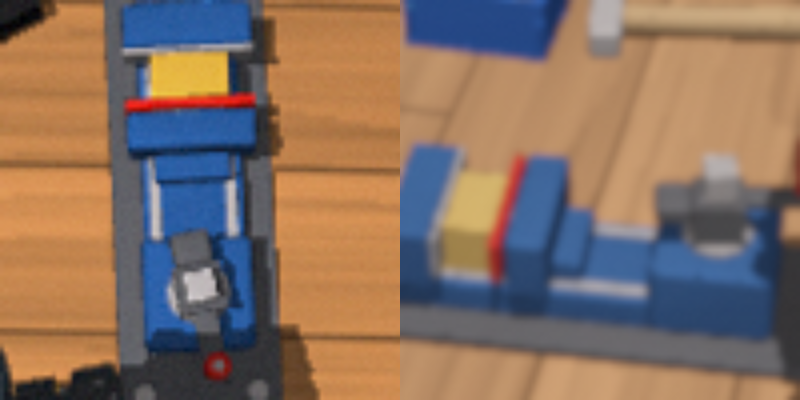

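```bash
python3 - <<'E'
import cv2,numpy as np
a=cv2.imread("pics/top0.png").astype(int);b=cv2.imread("pics/t7.png").astype(int)
for r in range(160,205):
    f=lambda m:tuple(int(v) for v in m[r,278:298].mean(0));print(r,f(a),f(b))
E
```

```text
160 (145, 81, 34) (150, 84, 35)
161 (153, 131, 125) (159, 135, 130)
162 (136, 129, 131) (139, 136, 139)
163 (82, 141, 174) (84, 156, 197)
164 (59, 165, 211) (61, 173, 219)
165 (63, 169, 215) (65, 174, 219)
166 (63, 169, 215) (66, 173, 219)
167 (64, 168, 215) (66, 175, 221)
168 (64, 169, 216) (66, 177, 222)
169 (62, 170, 217) (67, 178, 223)
170 (63, 171, 218) (65, 177, 223)
171 (63, 172, 219) (66, 179, 224)
172 (63, 173, 219) (66, 182, 224)
173 (63, 174, 221) (59, 163, 208)
174 (63, 172, 217) (33, 86, 222)
175 (39, 107, 135) (31, 38, 240)
176 (23, 55, 75) (17, 24, 169)
177 (22, 38, 199) (104, 71, 69)
178 (30, 39, 238) (150, 89, 45)
179 (16, 23, 156) (159, 91, 40)
180 (144, 145, 155) (159, 91, 41)
181 (140, 123, 119) (161, 92, 43)
182 (140, 85, 50) (163, 93, 42)
183 (151, 84, 35) (165, 95, 43)
184 (154, 88, 39) (170, 98, 45)
185 (155, 89, 41) (163, 93, 42)
186 (157, 90, 40) (120, 68, 31)
187 (159, 91, 42) (66, 37, 16)
188 (163, 93, 41) (107, 61, 27)
189 (161, 92, 42) (153, 89, 42)
190 (126, 72, 33) (161, 94, 46)
191 (68, 39, 17) (160, 94, 46)
192 (102, 58, 25) (161, 95, 46)
193 (148, 85, 40) (165, 96, 49)
194 (157, 92, 45) (126, 74, 37)
195 (156, 92, 45) (107, 70, 45)
196 (157, 92, 46) (155, 103, 67)
197 (161, 95, 47) (169, 111, 71)
198 (129, 77, 40) (167, 110, 70)
199 (109, 72, 47) (167, 110, 70)
200 (151, 100, 65) (166, 109, 70)
201 (161, 106, 67) (165, 108, 69)
202 (159, 104, 67) (164, 108, 70)
203 (159, 105, 68) (165, 108, 70)
204 (159, 105, 68) (165, 108, 69)
```

The crank stands seated with the handle at the same angle after the 8 N push, and the jaw moved about 4.2 px (~12.3 mm) with the pad compressed against the block. All of this is consistent with the stop, so I'm handing in.

```bash
python3 -c "
from plant import ctrl
print(ctrl.finish_job())"
```

```text
the job is handed in; nothing more can be done
None
```

The dark steel crank is seated on the shaft and wound about 2.5 turns clockwise to the stop, felt as 8.4 N at the handle; I let go and handed the job in, but no verdict came back.

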